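# End a humidification: desiccant drawer home, then crack the chamber lid and hold it ajar

### The arm

A 7-joint arm with a two-finger parallel gripper is mounted at the origin on the work surface. World frame = base frame: x ahead of the robot, y to its left, z up, the work surface at z = 0. Lengths are in m, angles in rad, forces in N, time in s.
With the tool pointing down it reaches from about 0.35 to 0.775 m from the base axis. Payload 3.1 kg.
Tool frame: the origin (TCP) lies midway between the tips of the shut fingers; the grasp point (between the pads) lies 19 mm behind it; z points along the fingers, y is the line along which they close (so a half turn about z gives the same grasp; the last joint's range is limited). The gripper opens to 85 mm and grips with 20 to 120 N. Pads are 22 mm wide; open, the fingers measure 114 mm over their backs; the gripper's body (76 mm by 85 mm) begins 54 mm behind the grasp point. The pads swing forward as they close: fully open they stand 13 mm farther back than shut.
Start: joints at [1.248, 0.311, 0.014, 1.512, -0.004, 1.319, -0.027], TCP at [0.152, -0.528, 0.231] pointing down, gripper open.
Joint ranges: [-2.7, 2.7], [-0.3, 1.91], [-1.27, 1.3], [0.12, 2.57], [-1.44, 4.58], [0.2, 2.03], [-3.05, 3.05]. Speed limits (rad/s): [2.79, 2.79, 3.14, 3.14, 3.14, 3.14, 3.14].

### API

Orientations are given as a unit quaternion [x, y, z, w].
In Python, from workcell import arm gives the robot as it stands. The module is installed in compiled form; this text tells all that it offers.
- The arm moves only by the shell command python3 -m crank 'ROWS' [FORCE]. ROWS is a JSON object whose one key "steps" holds a list of rows, each a list of 3 entries, a list of its own where there are three numbers: the shift along the world's x, y, z in m, then the turn, a rotation vector about the world's x, y, z in rad, then the opening, from -1 (shut) to 1 (fully open). A call has exactly 5 rows; each row is the pose to reach, as a shift and turn from the pose commanded when the call began; what a row does not reach only later rows make up. A row lasts 1/8 s, in which the tool goes at most 62.5 mm and 10.7 degrees, less where a joint would pass 70% of its speed; a pose out of reach is approached as far as the arm can. A call with a gripper value outside its range is refused whole. The fingers move at their own pace and stop on an object; FORCE is the grip in N (left out, the last holds). Time passes only in rows, so rows that repeat a pose let the fingers close, or fill a call up. It gives the time, the measured TCP pose, the force, the opening and the grip force at its end, in the units of the state.
- arm.state(): the state, without advancing time (a new reading comes with each control period).
- arm.capture(name): name is "side" or "top"; returns a dict with "color" (480x640x3 uint8, blue, green, red), "K" (3x3 intrinsics, pixels), "k1" (the pictures are not rectified: a ray, as slopes to the right and down, at radius r is drawn at 1 + k1 r^2 times it, then the intrinsics apply), "view" (4x4, takes a point from world to camera coordinates). Camera axes: x right, y down, z forward; pixel columns grow to the right and rows downward; lengths in m; the calibration is good to about 2 mm. A picture is of the moment at which its call begins. There is no depth.
- arm.job_done(): hands the job in; it is judged then, once.
The state is a dict: "clock": time; "joint_pos": joint angles; "joint_vel": joint speeds; "effort": joint torques, N m; "ee_pos": TCP position; "orientation": TCP orientation; "force": force on the tool from outside, world axes, zero at the start; "moment": the same for the moment, N m; "opening": finger opening in m; "finger_force": force on a finger pad.
Only numpy, scipy, OpenCV 4.12 (cv2) and the standard library are available. Lean on these libraries where they do the work, as an engineer would, in place of code of your own. Each camera call takes 0.05 s, during which the arm holds its last target. There are 200 camera calls.

### The job

The painted wood in the clear humidity chamber is ready to be dried down slowly: push the loaded silica-gel drawer in its base fully home, and only then pull the front of the lid up against its sticky seal until it lets go. Do not let the lid fly up: keep the gap at its front edge under 50 mm throughout, and finish still holding the lid steady about 20 mm open at the front, with the drawer still shut. Leave the glue bottle, the jar, the steel weight and the loose painted slat on the table as they are.

Things in the scene. Friction and masses are not known exactly. Their poses are not given: they have to be found in the camera images.
- chamber: the humidity chamber, fixed to the table: white plinth 280 x 340 x 70 mm (x, y, z) with a drawer in its front, on it a clear box 264 x 330 mm up to z = 156 mm, on that the clear lid. Origin: centre of its underside on the table. Axes: -x is its front (drawer side, towards the robot), +x its back (the hinge line is 135 mm behind the origin, z = 156 mm), z up
- drawer (a joint): how far the silica-gel drawer is pulled out along the chamber's -x, m: 0 = fully home at its stop, where its 12 mm thick front lies against the plinth. Slides stiffly (about 2.5 N) and stays where it is left
- drawer_handle (a point): middle of the drawer's steel bar handle, 36 mm above the table: a level bar 10 mm thick, 110 mm long along the chamber's y, its centre line 38 mm in front of the drawer's front face (190 mm in front of the chamber's origin when the drawer is home). The drawer front is 325 mm wide, z = 10 to 62 mm. Moves with the drawer
- lid: the lid: clear with a thin aluminium edge, 275 x 345 x 6 mm, hinged along the chamber's y at its back. Origin: 235 mm in front of the hinge line, under the handle, level with the lid's lower face; z up when shut. The angle of its z axis from vertical is the opening angle, 0 = shut and sealed; gap at the front edge = 275 mm x angle in rad
- lid_handle (a point): middle of the lid's black bow handle: a level round bar 12 mm thick, 120 mm long along the chamber's y (as the hinge line), 34 mm above the lid's top, posts only at its ends. Shut: z = 196 mm, 100 mm in front of the chamber's origin; 235 mm in front of the hinge line and 40 mm above it. Moves with the lid. Else the lid bears only a dial (52 mm across, 12 mm high) at its back left
- lid_front (a point): middle of the lid's front lower edge, 275 mm in front of the hinge line; shut: z = 156 mm, more is the gap. A sticky lip gasket below holds it: about 12 to 16 N straight up at the handle starts it (some 5 N more if a tight grip keeps the bar from turning), fading as it rises; past a 10 mm gap only the lid's weight, 3 to 5 N there, is left. Let go, it sinks back to about 9 mm open
- glue_bottle: white squeeze bottle with an orange cap, 48 mm across, 145 mm tall; origin at the centre of its underside; a bystander
- jar: amber glass jar with a white lid, 68 mm across, 75 mm tall; origin at the centre of its underside; a bystander
- weight: round steel weight with a knob, 54 mm across, 62 mm tall; origin at the centre of its underside; a bystander
- slat: loose flat wooden slat with dark painted patches, 150 x 42 x 12 mm along its x, y, z; origin at the centre of its underside; a bystander

How it is judged:
By the outcome, as a careful person would: the job done as asked, in the order asked, and still so for the second after the job is handed in, while the arm keeps its last pose, push and grip.
It also fails if it takes over 51 s, if anything falls off the work surface, if the arm or the gripper's body presses on something with over 40 N, if the wrist force passes 120 N, or if a joint passes its speed limit or range.

## Working session

There is one attempt and no reset: what is moved stays moved. The work goes in short steps, Python scripts to look and compute and a shell command to move; the robot and the scene stay as the last step left them, time stands still between calls to the robot, and variables do not carry over. Pictures are saved under pics/ and viewed, at most 10 in all, crops included, and the job is handed in when it is done.

```bash
mkdir -p pics
python3 - <<'E'
from workcell import arm
import cv2,numpy as np
for n in("side","top"):
    c=arm.capture(n);cv2.imwrite(f"pics/{n}0.png",c["color"]);np.savez(f"{n}.npz",**c)
    print(n,c["K"].tolist(),c["k1"],np.round(np.linalg.inv(c["view"]),3).tolist())
s=arm.state();print({k:np.round(v,3).tolist() for k,v in s.items()})
E
```

```text
side [[554.3179100048939, 0.0, 320.6640983170488], [0.0, 554.3179100048939, 239.70995153402868], [0.0, 0.0, 1.0]] -0.17797075687537306 [[-0.505, 0.818, -0.275, 0.903], [0.863, 0.477, -0.165, 0.212], [-0.004, -0.321, -0.947, 1.152], [0.0, 0.0, 0.0, 1.0]]
top [[516.459309269154, 0.0, 312.95841681481807], [0.0, 516.459309269154, 240.56587757148938], [0.0, 0.0, 1.0]] -0.11487718672575842 [[-0.006, -0.991, 0.135, 0.449], [-1.0, 0.002, -0.025, 0.035], [0.024, -0.135, -0.991, 1.262], [0.0, 0.0, 0.0, 1.0]]
{'clock': 0.1, 'joint_pos': [1.248, 0.312, 0.014, 1.513, -0.004, 1.319, -0.027], 'joint_vel': [-0.001, -0.001, -0.0, -0.004, 0.002, -0.001, -0.0], 'effort': [0.001, -38.085, 0.146, -23.124, 0.012, 0.008, -0.0], 'ee_pos': [0.152, -0.528, 0.23], 'orientation': [0.99, 0.14, -0.0, -0.001], 'force': [-0.011, 1.189, -0.582], 'moment': [-0.003, 0.041, -0.001], 'finger_force': 0.0, 'opening': 0.085}
```

View pics/side0.png

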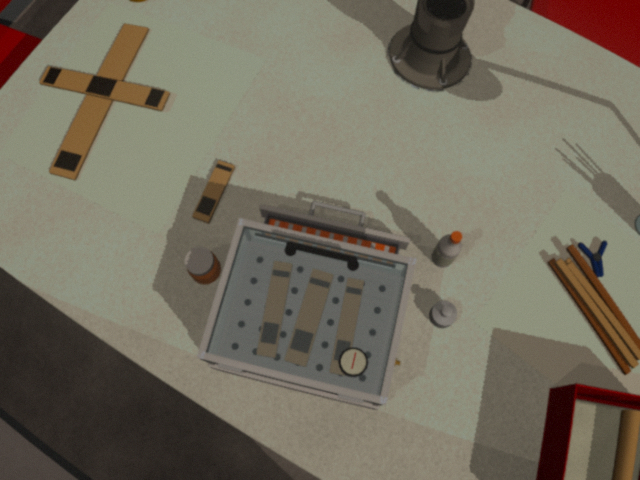

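View pics/top0.png

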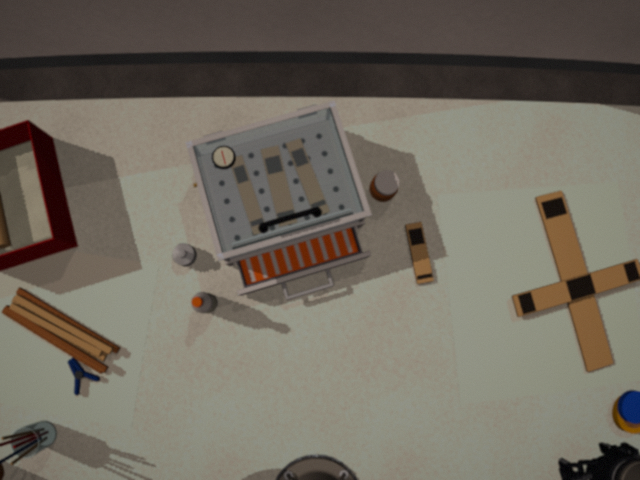

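The top view shows the lid's bow handle from about (264,228) to (317,211) and the open drawer's bar from about (285,298) to (331,285). The bottle is at (204,301), the weight at (184,254), the jar at (384,186) and the slat at (420,252). In the side view the lid handle runs from (291,249) to (352,265).

```bash
cat > h.py <<'E'
import cv2,numpy as np
from workcell import arm
def ray(c,uv):
    K=c["K"];k=float(c["k1"]);d=np.array([k,0,0,0,0.])
    p=cv2.undistortPoints(np.array([[uv]],float),K,d)[0,0]
    M=np.linalg.inv(c["view"]);return M[:3,3],M[:3,:3]@np.array([*p,1])
def on(c,uv,z):
    o,d=ray(c,uv);return o+d*(z-o[2])/d[2]
def proj(c,P):
    P=np.atleast_2d(P).astype(float);V=c["view"]
    return cv2.projectPoints(P,cv2.Rodrigues(V[:3,:3])[0],V[:3,3],c["K"],np.array([float(c["k1"]),0,0,0,0]))[0][:,0]
def bar(c,roi,thr=45):
    u0,v0,u1,v1=roi;g=c["color"].max(2)[v0:v1,u0:u1]
    n,l,s,ce=cv2.connectedComponentsWithStats((g<thr).astype(np.uint8))
    i=1+np.argmax(s[1:,4]);ys,xs=np.nonzero(l==i)
    r=cv2.minAreaRect(np.c_[xs,ys].astype(np.float32));b=cv2.boxPoints(r)+[u0,v0]
    e=sorted([(np.linalg.norm(b[i]-b[i-1]),i) for i in range(4)])[:2]
    return [(b[i]+b[i-1])/2 for _,i in e],s[i,4]
E
python3 - <<'E'
from h import *
C={n:dict(np.load(n+".npz")) for n in("side","top")}
for n,roi in(("top",(250,195,335,240)),("side",(275,235,370,280))):
    e,a=bar(C[n],roi);w=[on(C[n],x,.196) for x in e]
    print(n,np.round(e,1).tolist(),a,np.round(w,4).tolist(),"mid",np.round((w[0]+w[1])/2,4),np.linalg.norm(w[0]-w[1]))
for n,(a,b,c,d) in(("top",(180,190,380,310)),("side",(240,180,420,290))):
    cv2.imwrite(f"pics/{n}1.png",cv2.resize(C[n]["color"][b:d,a:c],None,fx=4,fy=4,interpolation=cv2.INTER_CUBIC))
E
```

```text
top [[320.0, 210.0], [258.7, 228.1]] 382 [[0.6588, -0.0065, 0.196], [0.6204, 0.1217, 0.196]] mid [0.6396 0.0576 0.196 ] 0.1338565672830458
side [[357.7, 263.8], [285.6, 247.4]] 563 [[0.6315, 0.1258, 0.196], [0.6703, -0.0023, 0.196]] mid [0.6509 0.0617 0.196 ] 0.1338058030822686
```

View pics/top1.png

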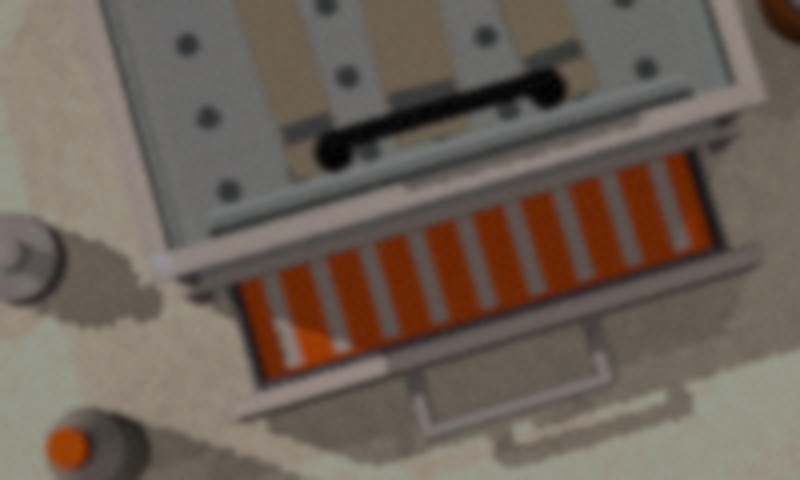

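View pics/side1.png

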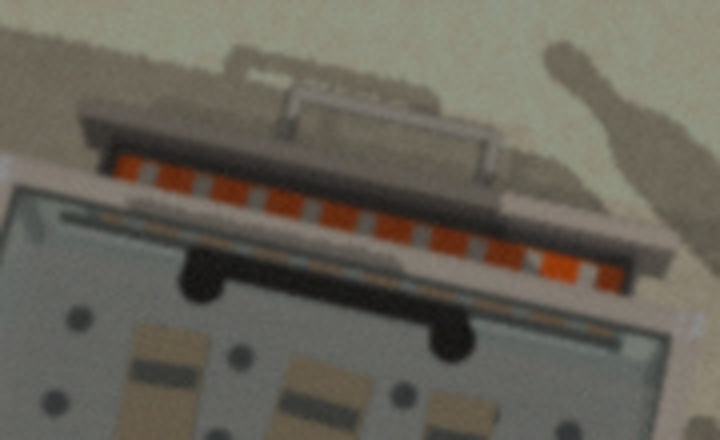

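The top crop shows the lid bar's centre near crop (442,111) and the drawer bar from (428,432) to (605,378). The side crop shows the drawer bar from (293,92) to (495,135), and the lid bar's thin part between the dark post feet at (203,278) and (452,338). The feet bias the first mask, so I'll triangulate the thin part.

```bash
cat >> h.py <<'E'
def tri(a,ua,b,ub):
    o,d=ray(a,ua);p,e=ray(b,ub);t=np.linalg.lstsq(np.c_[d,-e],p-o,rcond=None)[0]
    A=o+d*t[0];B=p+e*t[1];return (A+B)/2,np.linalg.norm(A-B)
def midbar(c,e,half=.3,thr=55,w=9):
    # centre of the dark bar across its thin middle part
    e0,e1=map(np.array,e);u=(e1-e0)/np.linalg.norm(e1-e0);n=np.array([-u[1],u[0]]);g=c["color"].max(2).astype(np.float32);out=[]
    for t in np.linspace(.5-half,.5+half,21):
        q=(e0+t*(e1-e0))+np.linspace(-w,w,73)[:,None]*n
        v=cv2.remap(g,q[:,0].astype(np.float32)[:,None],q[:,1].astype(np.float32)[:,None],1)[:,0]
        k=np.clip(thr-v,0,None)
        if k.sum()>0: out.append((q*k[:,None]).sum(0)/k.sum())
    return np.median(out,0),np.array(out)
E
python3 - <<'E'
from h import *
T,S=[dict(np.load(n+".npz")) for n in("top","side")]
t=lambda u,v:np.array([180+u/4,190+v/4]); s=lambda u,v:np.array([240+u/4,180+v/4])
R=np.round
mt,ot=midbar(T,[t(335,145),t(548,85)]);ms,os_=midbar(S,[s(203,278),s(452,338)])
print("lid bar",R(mt,1),R(ms,1),R(on(T,mt,.196),4),R(on(S,ms,.196),4))
for o,c in((ot,T),(os_,S)):
    a=on(c,o[0],.196);b=on(c,o[-1],.196);print(" yaw",R(np.degrees(np.arctan2(*(np.abs(a-b)[:2]))),2))
for nm,z,a,b in(("dL",.036,t(428,432),s(495,135)),("dR",.036,t(605,378),s(293,92)),("lidL",.162,t(160,265),s(690,325)),("lidR",.162,t(762,97),s(5,165))):
    P,g=tri(T,a,S,b);print(nm,R(P,4),R(g,4),R(on(T,a,z),4),R(on(S,b,z),4))
# bystanders
for nm,z,p in(("bottle cap",.145,(204,301)),("weight",.062,(184,254)),("jar",.075,(384,184)),("slat",.012,(419,252))):print(nm,R(on(T,p,z),3))
E
```

```text
lid bar [289.8 216.6] [323.  252.1] [0.6447 0.057  0.196 ] [0.6439 0.0609 0.196 ]
 yaw 15.37
 yaw 16.62
dL [0.479  0.067  0.0304] 0.0002 [0.4789 0.0667 0.036 ] [0.4811 0.0678 0.036 ]
dR [ 0.5113 -0.0399  0.0279] 0.0025 [ 0.5104 -0.0382  0.036 ] [ 0.5145 -0.0392  0.036 ]
lidL [0.5652 0.2082 0.1589] 0.0016 [0.5651 0.207  0.162 ] [0.566 0.209 0.162]
lidR [ 0.6576 -0.1175  0.1485] 0.0045 [ 0.656  -0.1177  0.162 ] [ 0.6602 -0.1109  0.162 ]
bottle cap [0.47  0.243 0.145]
weight [0.581 0.307 0.062]
jar [ 0.745 -0.164  0.075]
slat [ 0.59  -0.257  0.012]
```

```bash
python3 -m crank '{"steps":[[[0.03,0.053,0],[0,0,0],-1],[[0.06,0.106,0],[0,0,0],-1],[[0.09,0.159,0],[0,0,0],-1],[[0.12,0.212,0],[0,0,0],-1],[[0.15,0.265,0],[0,0,0],-1]]}' 30
python3 -m crank '{"steps":[[[0.03,0.053,0],[0,0,0],-1],[[0.06,0.106,0],[0,0,0],-1],[[0.09,0.159,0],[0,0,0],-1],[[0.12,0.212,0],[0,0,0],-1],[[0.15,0.265,0],[0,0,0],-1]]}'
python3 -m crank '{"steps":[[[0,0,-0.04],[0,0,0],-1],[[0,0,-0.08],[0,0,0],-1],[[0,0,-0.12],[0,0,0],-1],[[0,0,-0.15],[0,0,0],-1],[[0,0,-0.15],[0,0,0],-1]]}'
```

```text
clock: 0.72
ee_pos: [0.303, -0.2614, 0.2311]
orientation: [0.99, 0.14, -0.0, 0.0]
force: [1.3, -0.7, -0.6]
opening: 0.0002
finger_force: 0.0
clock: 1.35
ee_pos: [0.4529, 0.003, 0.2311]
orientation: [0.99, 0.14, -0.0, 0.0]
force: [1.1, -1.0, 0.1]
opening: 0.0001
finger_force: 0.0
clock: 1.98
ee_pos: [0.4496, 0.0014, 0.0791]
orientation: [0.99, 0.14, -0.003, -0.001]
force: [-0.2, -0.3, 0.2]
opening: 0.0001
finger_force: 0.0
```

```bash
python3 -m crank '{"steps":[[[0,0,-0.02],[0,0,0],-1],[[0,0,-0.04],[0,0,0],-1],[[0,0,-0.057],[0,0,0],-1],[[0,0,-0.057],[0,0,0],-1],[[0,0,-0.057],[0,0,0],-1]]}'
python3 -m crank '{"steps":[[[0.007,0.002,0],[0,0,0],-1],[[0.014,0.004,0],[0,0,0],-1],[[0.02,0.0058,0],[0,0,0],-1],[[0.026,0.0075,0],[0,0,0],-1],[[0.032,0.0092,0],[0,0,0],-1]]}'
python3 -m crank '{"steps":[[[0.007,0.002,0],[0,0,0],-1],[[0.014,0.004,0],[0,0,0],-1],[[0.02,0.0058,0],[0,0,0],-1],[[0.026,0.0075,0],[0,0,0],-1],[[0.032,0.0092,0],[0,0,0],-1]]}'
python3 - <<'E'
from h import *
for n in("top",):
    c=arm.capture(n);cv2.imwrite("pics/top2.png",cv2.resize(c["color"][180:320,160:400],None,fx=3,fy=3))
E
```

```text
clock: 2.6
ee_pos: [0.4538, 0.0016, 0.0257]
orientation: [0.99, 0.14, 0.001, 0.0]
force: [0.2, 0.1, 0.6]
opening: 0.0004
finger_force: 0.0
clock: 3.22
ee_pos: [0.4835, 0.0106, 0.024]
orientation: [0.99, 0.14, -0.002, 0.0]
force: [-3.4, -0.9, 2.1]
opening: -0.0002
finger_force: 1.5
clock: 3.85
ee_pos: [0.5163, 0.0203, 0.024]
orientation: [0.99, 0.14, -0.001, -0.0]
force: [-3.9, 0.3, -0.3]
opening: -0.0001
finger_force: 1.4
```

View pics/top2.png

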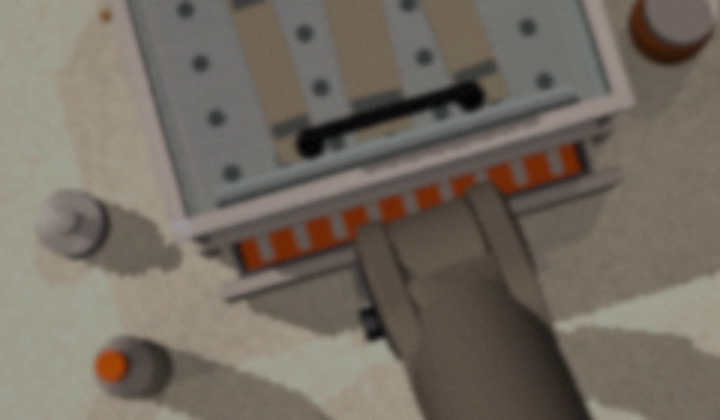

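The drawer is sliding in at about 3.5 N. Its front edge is at crop y ≈ 290 on the left and 180 on the right, and the gripper clears the lid. About 27 mm should be left.

```bash
python3 -m crank '{"steps":[[[0.005,0.0014,0],[0,0,0],-1],[[0.01,0.0028,0],[0,0,0],-1],[[0.014,0.004,0],[0,0,0],-1],[[0.018,0.0052,0],[0,0,0],-1],[[0.021,0.006,0],[0,0,0],-1]]}'
python3 -m crank '{"steps":[[[0.001,0.0003,0],[0,0,0],-1],[[0.002,0.0006,0],[0,0,0],-1],[[0.003,0.0009,0],[0,0,0],-1],[[0.004,0.0012,0],[0,0,0],-1],[[0.005,0.0014,0],[0,0,0],-1]]}'
```

```text
clock: 4.53
ee_pos: [0.5377, 0.0263, 0.0243]
orientation: [0.99, 0.14, 0.0, -0.0]
force: [-3.2, 0.1, -0.0]
opening: -0.0002
finger_force: 1.3
clock: 5.15
ee_pos: [0.5426, 0.0273, 0.0244]
orientation: [0.99, 0.14, 0.0, 0.0]
force: [-3.4, 0.9, -1.0]
opening: 0.0001
finger_force: 1.3
```

```bash
for i in 1; do python3 -m crank '{"steps":[[[0.001,0.0003,0],[0,0,0],-1],[[0.002,0.0006,0],[0,0,0],-1],[[0.003,0.0009,0],[0,0,0],-1],[[0.004,0.0012,0],[0,0,0],-1],[[0.004,0.0012,0],[0,0,0],-1]]}'; done
```

```text
clock: 5.78
ee_pos: [0.5432, 0.0274, 0.0241]
orientation: [0.99, 0.14, -0.004, 0.001]
force: [-9.2, -2.1, 6.7]
opening: 0.0001
finger_force: 4.7
```

```bash
python3 -m crank '{"steps":[[[0.001,0.0003,0],[0,0,0],-1],[[0.002,0.0006,0],[0,0,0],-1],[[0.003,0.0009,0],[0,0,0],-1],[[0.004,0.0012,0],[0,0,0],-1],[[0.004,0.0012,0],[0,0,0],-1]]}'
python3 -m crank '{"steps":[[[-0.01,-0.003,0],[0,0,0],-1],[[-0.03,-0.0086,0],[0,0,0],-1],[[-0.06,-0.0172,0],[0,0,0],-1],[[-0.09,-0.026,0.02],[0,0,0],-1],[[-0.09,-0.026,0.07],[0,0,0],-1]]}'
python3 -m crank '{"steps":[[[0,0,0.05],[0,0,0.17],-1],[[0,0,0.1],[0,0,0.34],0],[[0,0,0.15],[0,0,0.51],0],[[0,0,0.19],[0,0,0.68],0],[[0,0,0.19],[0,0,0.85],0]]}' 40
python3 - <<'E'
from h import *
c=arm.capture("top");T=c
np.savez("top_b.npz",**c)
cv2.imwrite("pics/top3.png",cv2.resize(c["color"][180:320,160:400],None,fx=3,fy=3))
print(arm.state()["joint_pos"])
E
```

```text
clock: 6.4
ee_pos: [0.5432, 0.0273, 0.0236]
orientation: [0.99, 0.14, -0.008, 0.002]
force: [-16.3, -2.1, 11.9]
opening: -0.0001
finger_force: 8.3
clock: 7.02
ee_pos: [0.457, 0.0017, 0.093]
orientation: [0.99, 0.139, -0.003, 0.0]
force: [2.9, 0.0, 0.4]
opening: 0.0001
finger_force: 0.0
clock: 7.65
ee_pos: [0.4648, 0.0035, 0.2892]
orientation: [0.843, 0.538, 0.005, 0.004]
force: [1.0, 0.1, -0.5]
opening: 0.0427
finger_force: 0.0
[ 0.59487505  0.15238107 -0.72695262  1.61365533  0.10519386  1.40498359
 -0.57470194]
```

View pics/top3.png

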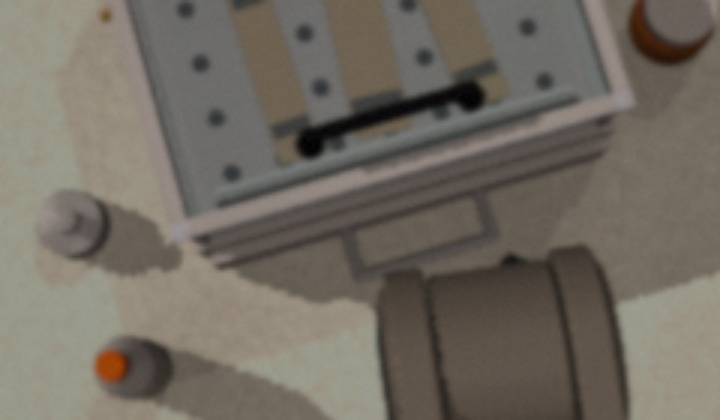

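The drawer front now lies against the plinth, and its bar is at crop (360,272)–(492,230). The lid is still shut. Next I move over the lid bar.

```bash
python3 -m crank '{"steps":[[[0.037,0.011,0],[0,0,0.17],0],[[0.074,0.022,0],[0,0,0.34],0],[[0.111,0.033,0],[0,0,0.51],0],[[0.148,0.044,-0.01],[0,0,0.68],0],[[0.183,0.055,-0.03],[0,0,0.72],0]]}'
python3 -m crank '{"steps":[[[0,0,0],[0,0,0],0],[[0,0,0],[0,0,0],0],[[0,0,0],[0,0,0],0],[[0,0,0],[0,0,0],0],[[0,0,0],[0,0,0],0]]}'
python3 - <<'E'
from h import *
c=arm.capture("side")
cv2.imwrite("pics/side4.png",cv2.resize(c["color"][170:310,220:420],None,fx=4,fy=4))
print(arm.state()["force"],arm.state()["joint_pos"])
E
```

```text
clock: 8.32
ee_pos: [0.6467, 0.0584, 0.2546]
orientation: [0.602, 0.798, 0.002, 0.002]
force: [-0.5, -0.2, 0.2]
opening: 0.0425
finger_force: 0.0
clock: 8.95
ee_pos: [0.6434, 0.0584, 0.2551]
orientation: [0.602, 0.799, 0.0, 0.001]
force: [0.2, 1.0, 0.2]
opening: 0.0426
finger_force: 0.0
[0.02825728 0.01974855 0.79434249] [ 0.31710505  0.61974005 -0.79804538  1.14628863  0.42999323  1.53576794
 -0.11463003]
```

View pics/side4.png

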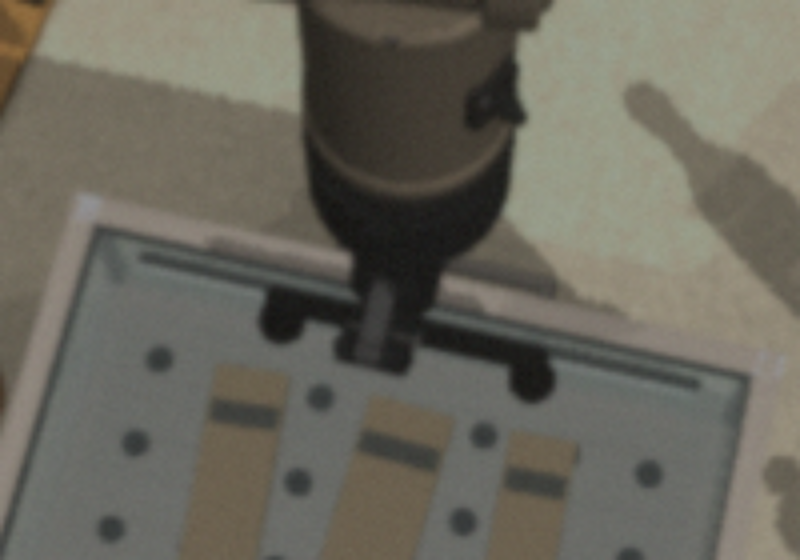

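The fingers stand over the middle of the bar at crop (375,345), and the bar's feet are at (283,318) and (531,378). Descending to straddle it.

```bash
python3 -m crank '{"steps":[[[0.001,0,-0.02],[0,0,0],0],[[0.001,0,-0.04],[0,0,0],0],[[0.001,0,-0.06],[0,0,0],0],[[0.001,0,-0.078],[0,0,0],0],[[0.001,0,-0.078],[0,0,0],0]]}'
python3 -m crank '{"steps":[[[0,0,0],[0,0,0],-0.3],[[0,0,0],[0,0,0],-0.5],[[0,0,0],[0,0,0],-0.6],[[0,0,0],[0,0,0],-0.65],[[0,0,0],[0,0,0],-0.7]]}' 30
```

```text
clock: 9.62
ee_pos: [0.6434, 0.0581, 0.1745]
orientation: [0.602, 0.799, -0.001, -0.001]
force: [0.2, 0.6, 0.1]
opening: 0.0424
finger_force: 0.0
clock: 10.25
ee_pos: [0.6445, 0.0588, 0.1764]
orientation: [0.601, 0.799, 0.0, 0.0]
force: [0.3, 0.5, 0.3]
opening: 0.0128
finger_force: 0.0
```

```bash
python3 -m crank '{"steps":[[[0,0,0],[0,0,0],-0.8],[[0,0,0],[0,0,0],-1],[[0,0,0],[0,0,0],-1],[[0,0,0],[0,0,0],-1],[[0,0,0],[0,0,0],-1]]}' 30
python3 -m crank '{"steps":[[[0,0,0.0005],[0,0,0],-1],[[0,0,0.001],[0,0,0],-1],[[0,0,0.0015],[0,0,0],-1],[[0,0,0.002],[0,0,0],-1],[[0,0,0.002],[0,0,0],-1]]}'
```

```text
clock: 10.88
ee_pos: [0.6442, 0.0587, 0.1764]
orientation: [0.601, 0.799, -0.0, -0.0]
force: [-3.1, -0.3, 3.1]
opening: 0.0107
finger_force: 29.4
clock: 11.5
ee_pos: [0.6442, 0.0587, 0.1768]
orientation: [0.601, 0.799, -0.0, -0.001]
force: [0.1, -0.3, -9.3]
opening: 0.011
finger_force: 29.1
```

```bash
python3 -m crank '{"steps":[[[0,0,0.0004],[0,0,0],-1],[[0,0,0.0008],[0,0,0],-1],[[0,0,0.0012],[0,0,0],-1],[[0,0,0.0016],[0,0,0],-1],[[0,0,0.0016],[0,0,0],-1]]}'
python3 -m crank '{"steps":[[[0,0,0.0004],[-0.001,0.004,0],-1],[[0,0,0.0008],[-0.001,0.004,0],-1],[[0,0,0.0012],[-0.001,0.004,0],-1],[[0,0,0.0016],[-0.001,0.004,0],-1],[[0,0,0.0016],[-0.001,0.004,0],-1]]}'
```

```text
clock: 12.12
ee_pos: [0.6442, 0.0587, 0.1771]
orientation: [0.601, 0.799, -0.001, -0.001]
force: [5.1, 2.6, -22.9]
opening: 0.0108
finger_force: 29.1
clock: 12.75
ee_pos: [0.6451, 0.059, 0.1826]
orientation: [0.602, 0.799, -0.001, -0.001]
force: [2.7, 0.5, -6.6]
opening: 0.0107
finger_force: 30.8
```

The seal has let go without a jump: the handle is up about 6 mm, a gap of about 7 mm. I'll keep raising it along the hinge arc.

```bash
python3 -m crank '{"steps":[[[0.0001,0,0.001],[-0.002,0.008,0],-1],[[0.0002,0,0.002],[-0.004,0.015,0],-1],[[0.0004,0.0001,0.003],[-0.006,0.022,0],-1],[[0.0005,0.0001,0.004],[-0.007,0.026,0],-1],[[0.0005,0.0001,0.004],[-0.007,0.026,0],-1]]}'
python3 -m crank '{"steps":[[[0.0002,0,0.001],[-0.002,0.008,0],-1],[[0.0003,0.0001,0.002],[-0.004,0.014,0],-1],[[0.0005,0.0001,0.003],[-0.006,0.02,0],-1],[[0.0006,0.0002,0.004],[-0.007,0.024,0],-1],[[0.0006,0.0002,0.004],[-0.007,0.024,0],-1]]}'
```

```text
clock: 13.38
ee_pos: [0.6453, 0.059, 0.1858]
orientation: [0.601, 0.799, -0.012, -0.009]
force: [2.2, 0.3, -4.3]
opening: 0.0108
finger_force: 31.0
clock: 14.0
ee_pos: [0.6455, 0.0591, 0.1895]
orientation: [0.601, 0.799, -0.022, -0.017]
force: [1.6, 1.7, -3.8]
opening: 0.0108
finger_force: 31.0
```

```bash
python3 -m crank '{"steps":[[[0.0002,0,0.001],[-0.002,0.006,0],-1],[[0.0003,0.0001,0.002],[-0.003,0.011,0],-1],[[0.0005,0.0001,0.003],[-0.004,0.015,0],-1],[[0.0006,0.0002,0.004],[-0.005,0.018,0],-1],[[0.0006,0.0002,0.004],[-0.005,0.018,0],-1]]}'
python3 -m crank '{"steps":[[[0,0,0],[0,0,0],-1],[[0,0,0],[0,0,0],-1],[[0,0,0],[0,0,0],-1],[[0,0,0],[0,0,0],-1],[[0,0,0],[0,0,0],-1]]}'
python3 - <<'E'
from h import *
S0=dict(np.load("side.npz"));c=arm.capture("side")
a=S0["color"][160:300,220:420];b=c["color"][160:300,220:420]
cv2.imwrite("pics/side5.png",cv2.resize(np.hstack([a,b]),None,fx=2,fy=2,interpolation=cv2.INTER_CUBIC))
T=arm.capture("top");np.savez("t5.npz",**T);np.savez("s5.npz",**c)
cv2.imwrite("pics/side6.png",cv2.resize(b,None,fx=4,fy=4,interpolation=cv2.INTER_CUBIC))
# predicted pixel of lid front-left corners (top face) shut vs gap 20
ex=np.array([.961,.276,0]);ey=np.array([-.276,.961,0]);m=np.array([.6443,.059,0])-.04*ex
for g in(0,.02):
  for sg in(1,-1): P=m+sg*.1725*ey+[0,0,.162+g];print(g,sg,np.round(proj(c,P),1),np.round((proj(c,P)[0]-[220,160])*4))
E
```

```text
clock: 14.62
ee_pos: [0.6461, 0.0593, 0.1935]
orientation: [0.601, 0.798, -0.03, -0.023]
force: [0.2, 1.4, -3.5]
opening: 0.0104
finger_force: 31.0
clock: 15.25
ee_pos: [0.6461, 0.0592, 0.1935]
orientation: [0.601, 0.798, -0.03, -0.023]
force: [0.8, 0.4, -3.7]
opening: 0.011
finger_force: 31.0
0 1 [[416.6 259.1]] [786. 396.]
0 -1 [[240.2 216.7]] [ 81. 227.]
0.02 1 [[418.4 255.9]] [793. 384.]
0.02 -1 [[238.7 212.9]] [ 75. 212.]
```

View pics/side5.png

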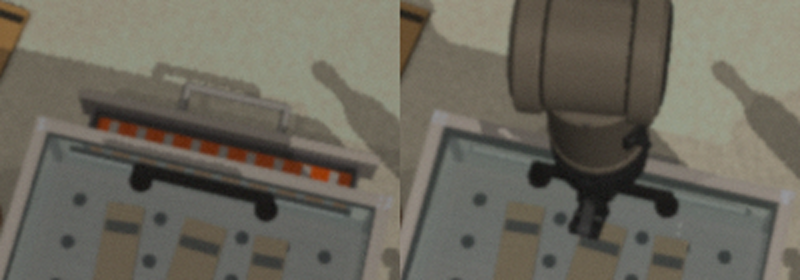

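View pics/side6.png

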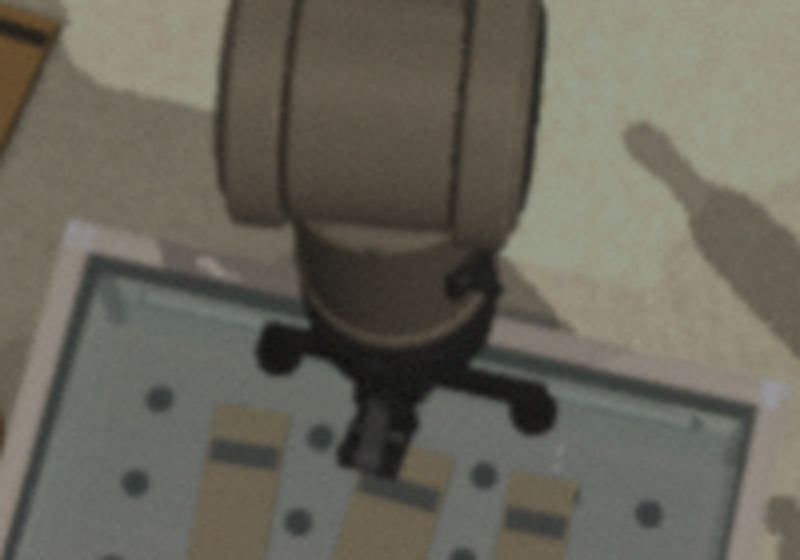

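Compared with the shut lid, the front corners moved from about crop (88,247) and (768,403) to (80,235) and (773,391). That matches the shift predicted for a gap of about 20 mm. The force is steady at 3.7 N, which is just the lid's weight, and nothing else has been touched. Handing in.

```bash
python3 -c "
from workcell import arm
print(arm.job_done())"
```

```text
the job is handed in; nothing more can be done
None
```

The silica-gel drawer was pushed fully home first; then the lid was eased off its seal without flying up, and the arm is holding it steady about 20 mm open at the front, with nothing else on the table touched.

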